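# Lay out a microscope's light path in order

### The arm

A 6-joint arm with a two-finger parallel gripper is mounted at the origin on the work surface. World frame = base frame: x ahead of the robot, y to its left, z up, the work surface at z = 0. Lengths are in m, angles in rad, forces in N, time in s.
With the tool pointing down it reaches from about 0.425 to 0.95 m from the base axis. Payload 3.5 kg.
Tool frame: the origin (TCP) lies midway between the tips of the shut fingers; the grasp point (between the pads) lies 19 mm behind it; z points along the fingers, y is the direction in which the jaws open and shut (so a half turn about z gives the same grasp; the last joint's range is limited). The gripper opens to 85 mm and grips with 20 to 120 N. Pads are 22 mm wide; open, the fingers measure 114 mm over their backs; the gripper's body (76 mm by 85 mm) begins 54 mm behind the grasp point. The pads swing forward as they close: fully open they stand 13 mm farther back than shut.
Start: joints at [-1.467, 0.286, 1.577, -0, 1.279, -0.15], TCP at [0.17, -0.653, 0.231] pointing down, gripper open.
Joint ranges: [-2.77, 2.77], [-0.9, 2.22], [0.21, 2.48], [-1.53, 4.67], [0.24, 2.81], [-2.84, 2.84]. Speed limits (rad/s): [2.79, 2.79, 3.14, 3.14, 3.14, 3.14].

### API

Orientations are given as a unit quaternion [x, y, z, w].
In Python, from plant import * gives the robot as it stands.
- The arm moves only by the shell command python3 -m jog 'ROWS' [FORCE]. ROWS is a JSON object of lists of equal length, an entry for each row: "travel": the shift along the world's x, y, z in mm, a list of three; "dr": the turn, a rotation vector about the world's x, y, z in degrees, a list of three; "jaw": the closure in counts, from 0 (fully open) to 255 (shut). In form: {"travel": [[x, y, z], ...], "dr": [[wx, wy, wz], ...], "jaw": [jaw, ...]}. A call has 1 to 5 rows; each row shifts and turns the commanded pose from where the row before left it; what a row does not reach is not made up. A row lasts 1/12 s, in which the tool goes at most 41.7 mm and 7.16 degrees, less where a joint would pass 70% of its speed; a pose out of reach is approached as far as the arm can. A call is refused whole if a number of a shift passes 41.7 or a number of a turn 7.16, either way. A call with a gripper value outside its range is refused whole. The fingers move at their own pace and stop on an object; FORCE is the grip in N (left out, the last holds). Time passes only in rows, so rows that do not move let the fingers close. It gives the time, the measured TCP pose, the force and the opening at its end, in the units of the state.
- get_state(): the state, without advancing time (a new reading comes with each control period).
- read_camera(name): name is "scene" or "top" or "wrist"; returns the picture (420x560x3 uint8, red, green, blue); there is no depth.
- camera_info(name): a dict with "K" (3x3 intrinsics, pixels), "R" (3x3) and "t" (3): a world point X has camera coordinates R X + t; the wrist camera has in their place "mount" (4x4, takes a point from camera to tool coordinates, whose origin is the TCP and whose axes are the flange's). Camera axes: x right, y down, z forward; pixel columns grow to the right and rows downward; lengths in m; the calibration is good to about 2 mm. A picture is of the moment at which its call begins: read the wrist's pose just before it. camera_info takes no time and is no camera call.
- sign_off(): hands the job in, once; it reports no verdict.
The state is a dict: "time": time; "qpos": joint angles; "dq": joint speeds; "joint_efforts": joint torques, N m; "eef_pos": TCP position; "tcp_rot": TCP orientation; "contact_force": force on the tool from outside, world axes, zero at the start; "wrist_torque": the same for the moment, N m; "opening": opening from 0.0 (shut) to 1.0 (fully open).
Only numpy, scipy, OpenCV 4.12 (cv2) and the standard library are available. Lean on these libraries where they do the work, as an engineer would, in place of code of your own. Each camera call takes 0.05 s, during which the arm holds its last target. There are 200 camera calls.

### The job

Set out the microscope's optics on the three black rests in the order of the light path: the squat collector lens on the rest next to the round lamp, the filter cube on the rest next to the square camera, and the objective upright on the rest between them, each in the middle of its rest. When those three stand there, lay the diffuser filter flat and centred on top of the collector lens. Set every part down gently, never let one drop, and do not disturb the small oil bottle.

Things in the scene. Friction and masses are not known exactly. Their poses are not given: they have to be found in the camera images.
- lens_mid (a point): Collector lens: squat bright aluminium cylinder with a dark grip band and, in its flat top, a black-edged glass disc, 56 mm diameter, 34 mm high, about 180 g, standing on the bench. The largest of the four loose optics. This point is its centre, 17 mm above its underside; z is its axis, up.
- objective_mid (a point): Microscope objective: slender stepped steel cylinder standing on its broad end, nose up; 60 mm high in all, body 34 mm diameter from the underside up to 40 mm, then a taper to a 22 mm diameter nose; about 140 g. This point is on its axis half-way up, 30 mm above the underside; z is its axis, towards the nose.
- cube_mid (a point): Filter cube: black cube of 40 mm edge with round glass windows in its top and in two opposite sides, about 110 g. This point is its centre, 20 mm above its underside; x and y are square to its sides, z up.
- filter_mid (a point): Diffuser filter: flat disc, a black ring with a white frosted face, 46 mm diameter, 12 mm thick, about 40 g, lying flat on the bench. This point is its centre, 6 mm above its underside; z is its axis.
- rest_left: Black rubber disc fixed to the bench with a fine grey ring near its edge, 90 mm diameter, 6 mm high, flat top; always the leftmost (+y) of the three equal rests, which stand in a rough row across the bench. Origin: centre of its underside.
- rest_mid: The middle one of the three equal rests (90 mm diameter, 6 mm high, flat). Origin: centre of its underside.
- rest_right: The rightmost (-y) of the three equal rests (90 mm diameter, 6 mm high, flat). Origin: centre of its underside.
- lamp: Lamp house, fixed: round finned metal drum, 80 mm diameter, 77 mm high, its lens facing up. It stands beyond one end of the row of rests, either end. Origin: centre of its underside.
- camera: Camera, fixed, on its back: square white box 72 mm wide, with a round steel lens mount on top, 72 mm high in all. It stands beyond the other end of the row. Origin: centre of its underside.
- oil_mid (a point): Small amber oil bottle with a black cap, 30 mm diameter, 62 mm high, loose, standing beyond the row of rests as seen from the robot. Not to be disturbed. This point is its centre, 31 mm above its underside.
Not all that is in view belongs to the job. What is shaped like the rest_left but red is not meant.

How it is judged:
On the way, in this order (a step that is already met when the one before it is completed fails the run):
1. the collector lens, objective and filter cube stand released on their rests (((world y of lamp above 0 m and horizontal distance between objective_mid and rest_mid below 0.015 m and height (world z) of objective_mid between 0.031 and 0.041 m and angle between each of objective_mid, lens_mid, cube_mid's own z axis and vertical below 0.15 rad and horizontal distance between lens_mid and rest_left below 0.015 m and height (world z) of lens_mid between 0.018 and 0.028 m and horizontal distance between cube_mid and rest_right below 0.015 m and height (world z) of cube_mid between 0.021 and 0.031 m) or (world y of lamp below 0 m and horizontal distance between objective_mid and rest_mid below 0.015 m and height (world z) of objective_mid between 0.031 and 0.041 m and angle between each of objective_mid, lens_mid, cube_mid's own z axis and vertical below 0.15 rad and horizontal distance between lens_mid and rest_right below 0.015 m and height (world z) of lens_mid between 0.018 and 0.028 m and horizontal distance between cube_mid and rest_left below 0.015 m and height (world z) of cube_mid between 0.021 and 0.031 m)) and contact force between the fingers and lens below 0.1 N and contact force between the fingers and objective below 0.1 N and contact force between the fingers and cube below 0.1 N), for 0.2 s.
2. the diffuser filter lies on the collector lens (((world y of lamp above 0 m and horizontal distance between objective_mid and rest_mid below 0.015 m and height (world z) of objective_mid between 0.031 and 0.041 m and angle between each of objective_mid, lens_mid, cube_mid's own z axis and vertical below 0.15 rad and horizontal distance between lens_mid and rest_left below 0.015 m and height (world z) of lens_mid between 0.018 and 0.028 m and horizontal distance between cube_mid and rest_right below 0.015 m and height (world z) of cube_mid between 0.021 and 0.031 m) or (world y of lamp below 0 m and horizontal distance between objective_mid and rest_mid below 0.015 m and height (world z) of objective_mid between 0.031 and 0.041 m and angle between each of objective_mid, lens_mid, cube_mid's own z axis and vertical below 0.15 rad and horizontal distance between lens_mid and rest_right below 0.015 m and height (world z) of lens_mid between 0.018 and 0.028 m and horizontal distance between cube_mid and rest_left below 0.015 m and height (world z) of cube_mid between 0.021 and 0.031 m)) and horizontal distance between filter_mid and lens_mid below 0.01 m and z of filter_mid in the frame of lens_mid between 0.018 and 0.028 m and angle between filter_mid's own z axis and vertical below 0.15 rad), for 0.2 s.
At the end, for the whole second after the job is handed in: Lens on the rest next to the lamp, cube on the one next to the camera, objective nose up on the middle one, each upright (0.15 rad) and within 15 mm of the middle of its rest; filter flat on the lens, centres within 10 mm; all released and at rest (all of step 2 and linear speed of each of lens, objective, cube, filter below 0.02 m/s and contact force between the fingers and lens below 0.1 N and contact force between the fingers and objective below 0.1 N and contact force between the fingers and cube below 0.1 N and contact force between the fingers and filter below 0.1 N); the robot touches nothing.
It fails at once if the oil bottle is moved more than 20 mm (distance of oil_mid from where it was at the start of the episode above 0.02 m).
It fails at once if the collector lens is dropped or thrown (faster than 0.7 m/s while not held) (linear speed of lens above 0.7 m/s and contact force between the fingers and lens below 0.05 N).
It fails at once if the objective is dropped or thrown (faster than 0.7 m/s while not held) (linear speed of objective above 0.7 m/s and contact force between the fingers and objective below 0.05 N).
It fails at once if the filter cube is dropped or thrown (faster than 0.7 m/s while not held) (linear speed of cube above 0.7 m/s and contact force between the fingers and cube below 0.05 N).
It fails at once if the diffuser filter is dropped or thrown (faster than 0.7 m/s while not held) (linear speed of filter above 0.7 m/s and contact force between the fingers and filter below 0.05 N).
It also fails if it takes over 102 s, if anything falls off the work surface, if the arm or the gripper's body presses on something with over 40 N, if the wrist force passes 120 N, or if a joint passes its speed limit or range.

## Working session

There is one attempt and no reset: what is moved stays moved. The work goes in short steps, Python scripts to look and compute and a shell command to move; the robot and the scene stay as the last step left them, time stands still between calls to the robot, and variables do not carry over. Pictures are saved under pics/ and viewed, about 12 in all and at most 16, crops included, and the job is handed in when it is done.

```bash
ls; mkdir -p pics
python3 - <<'E'
from plant import *
import cv2
for n in ["top","scene"]:
    im=read_camera(n); cv2.imwrite(f"pics/{n}0.png",cv2.resize(im[:,:,::-1],(784,588),interpolation=cv2.INTER_CUBIC))
    cv2.imwrite(f"raw_{n}.png",im[:,:,::-1])
    c=camera_info(n);print(n,c)
print(camera_info("wrist"));print(get_state())
E
```

```text
pics
top {'K': array([[456.27723748,   0.        , 282.08780751],
       [  0.        , 456.27723748, 202.7710928 ],
       [  0.        ,   0.        ,   1.        ]]), 'R': array([[ 0.06620871, -0.99780283, -0.00243449],
       [-0.97472563, -0.06415532, -0.21399544],
       [ 0.21336907,  0.01654133, -0.97683163]]), 't': array([-0.04411827,  0.59201919,  0.84863388])}
scene {'K': array([[407.7007807 ,   0.        , 274.60686755],
       [  0.        , 407.7007807 , 207.70265093],
       [  0.        ,   0.        ,   1.        ]]), 'R': array([[-0.47929126,  0.8775534 , -0.01341337],
       [ 0.57336909,  0.30151156, -0.76179962],
       [-0.66447556, -0.37281471, -0.64767385]]), 't': array([ 0.2776261 , -0.31451005,  1.35351526])}
{'K': array([[345.5513906 ,   0.        , 276.88179688],
       [  0.        , 345.5513906 , 210.00335767],
       [  0.        ,   0.        ,   1.        ]]), 'mount': array([[-1.11947101e-04, -9.59901504e-01, -2.80337459e-01,
         7.16050224e-02],
       [ 9.99999433e-01,  1.89442568e-04, -1.04799852e-03,
        -1.49761358e-04],
       [ 1.05908321e-03, -2.80337417e-01,  9.59900938e-01,
        -1.42818478e-01],
       [ 0.00000000e+00,  0.00000000e+00,  0.00000000e+00,
         1.00000000e+00]])}
{'time': 0.1, 'qpos': array([-1.46702950e+00,  2.87100817e-01,  1.57802114e+00,  2.86798370e-07,
        1.27858748e+00, -1.50001374e-01]), 'dq': array([-0.00113431, -0.00217852, -0.00357564, -0.00209653,  0.0009423 ,
        0.0009204 ]), 'joint_efforts': array([ 8.22533348e-04, -4.07298911e+01, -2.93698990e+01, -1.40257494e-04,
        3.40677259e-03, -9.57100895e-06]), 'eef_pos': array([ 0.16942736, -0.65278518,  0.23007479]), 'tcp_rot': array([ 9.91960456e-01,  1.26543798e-01,  2.46020935e-05, -1.05810146e-03]), 'contact_force': array([-0.05137337, -0.23992786,  0.04324587]), 'wrist_torque': array([-0.03523738, -0.01453043,  0.04620854]), 'opening': 1.001085161397747}
```

View pics/top0.png

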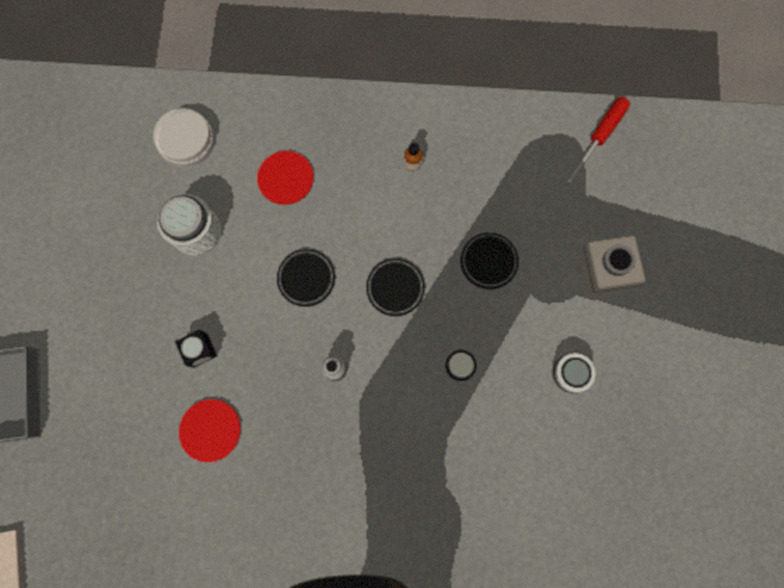

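View pics/scene0.png

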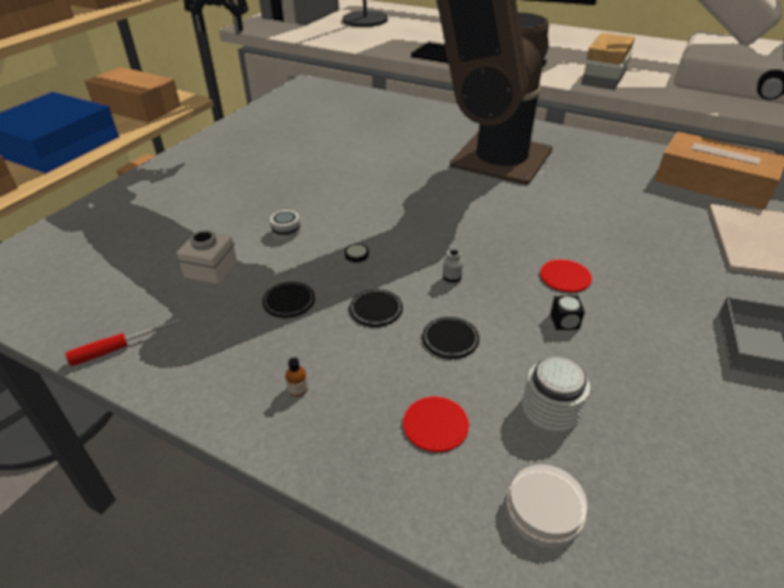

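The top view shows the lamp at (187,220) on the left, so +y, and the camera box on the right at (615,262). The rests are at (305,277), (395,286) and (490,260). The parts are the cube at (195,348), the objective at (333,368), the filter at (461,365) and the lens at (575,373). I'll enlarge the parts.

Run:
```python
import cv2,numpy as np
im=cv2.imread("raw_top.png")
def c(u,v,n=50,k=6):
    o=im[v-n//2:v+n//2,u-n//2:u+n//2]; o=cv2.resize(o,None,fx=k,fy=k,interpolation=cv2.INTER_CUBIC)
    o=cv2.convertScaleAbs(o,alpha=1.4,beta=20)
    for i in range(0,n,10): cv2.putText(o,str(u-n//2+i),(i*k,8),0,.3,(0,255,255));cv2.putText(o,str(v-n//2+i),(0,i*k+4),0,.3,(0,255,255));cv2.line(o,(i*k,10),(i*k,14),(0,255,255));
    return o
g=np.vstack([np.hstack([c(139,249),c(238,260)]),np.hstack([c(329,261),c(411,266)])]); cv2.imwrite("pics/crops.png",g)
g=np.hstack([c(218,198,60,4),c(282,204,60,4),c(350,186,60,4)]);cv2.imwrite("pics/rests.png",g)
```

```text
(no output)
```

View pics/crops.png

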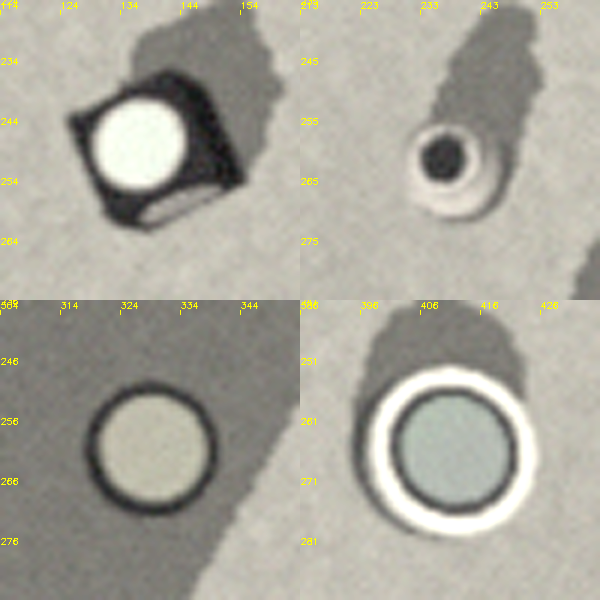

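View pics/rests.png

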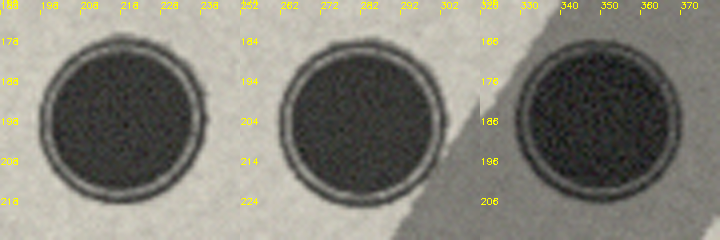

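The cube is turned by about 25°. Its window centre is near (136.6,247.4), the objective nose (236.4,260.9), the filter (328.8,260.3) and the lens (411.4,265.9). The rest centres are (218.1,197.9), (282.4,204.6) and (349.1,185.9).

```bash
cat > h.py <<'E'
from plant import *
import numpy as np
from scipy.spatial.transform import Rotation as Ro
def ray(c,u,v,z,R=None,t=None):
    i=camera_info(c)
    if c=="wrist":
        s=get_state();Rt=Ro.from_quat(s["tcp_rot"]).as_matrix();M=i["mount"]
        Rc=Rt@M[:3,:3];o=s["eef_pos"]+Rt@M[:3,3]
    else: Rc=i["R"].T;o=-Rc@i["t"]
    d=Rc@np.linalg.inv(i["K"])@[u,v,1]
    return o+d*(z-o[2])/d[2]
def proj(c,X):
    i=camera_info(c);p=i["K"]@(i["R"]@np.array(X)+i["t"]);return p[:2]/p[2]
E
python3 - <<'E'
from h import *
P=dict(cube=(136.6,247.4,.04),obj=(236.4,260.9,.06),filt=(328.75,260.25,.012),lens=(411.4,265.9,.034),rl=(218.1,197.9,.006),rm=(282.4,204.6,.006),rr=(349.1,185.9,.006),lamp=(180/1.4,215/1.4,.077),cam=(620/1.4,259/1.4,.072),oil=(413/1.4,149/1.4,.062))
for k,p in P.items():
    X=ray("top",*p);print(k,X.round(4),"r",np.hypot(*X[:2]).round(3),"scene px*1.4",(proj("scene",X)*1.4).round(1))
k=lambda x,y,z:ray("top",114+x/6-.4,224+y/6-.4,z)[:2]
for a,b,z in [((70,120),(170,72),.04),((70,120),(108,215),.04),((135,230),(243,182),0),((210,90),(238,160),.04)]:
    d=k(*b,z)-k(*a,z);print(np.degrees(np.arctan2(d[1],d[0])),np.linalg.norm(d))
s=get_state();print(Ro.from_quat(s["tcp_rot"]).as_matrix().round(3))
E
```

```text
cube [0.4879 0.2815 0.04  ] r 0.563 scene px*1.4 [568.9 303.3]
obj [0.4726 0.0765 0.06  ] r 0.479 scene px*1.4 [453.4 251.9]
filt [ 0.4904 -0.108   0.012 ] r 0.502 scene px*1.4 [356.3 250.4]
lens [ 0.4879 -0.2718  0.034 ] r 0.559 scene px*1.4 [283.9 217.4]
rl [0.608  0.1331 0.006 ] r 0.622 scene px*1.4 [450.  335.1]
rm [ 0.6024 -0.0049  0.006 ] r 0.602 scene px*1.4 [375.2 305.7]
rr [ 0.6528 -0.1451  0.006 ] r 0.669 scene px*1.4 [288.7 297.5]
lamp [0.672  0.3111 0.077 ] r 0.74 scene px*1.4 [559.6 372.3]
cam [ 0.6493 -0.3232  0.072 ] r 0.725 scene px*1.4 [202.1 236.6]
oil [ 0.8027 -0.0183  0.062 ] r 0.803 scene px*1.4 [294.5 358.2]
-59.6884043628269 0.036389770986520076
-150.92365907347204 0.03519090225098993
-61.706359828785054 0.04019609058435844
-151.4860838843334 0.025981278133226218
[[ 0.968  0.251 -0.   ]
 [ 0.251 -0.968  0.002]
 [ 0.    -0.002 -1.   ]]
```

The scene camera agrees to about 1 px. The cube's sides lie at 29°/-61°, so the jaw (now at -75.5°) needs a +14.5° turn for it. The lens goes first.

```bash
R='[[21.3,25.4,-3],[21.3,25.4,-3],[21.3,25.4,-3],[21.3,25.4,-3],[21.3,25.4,-3]]'
python3 -m jog '{"travel":[[21.3,25.4,-3],[21.3,25.4,-3],[21.3,25.4,-3],[21.3,25.4,-3],[21.3,25.4,-3]],"dr":[[0,0,0],[0,0,0],[0,0,0],[0,0,0],[0,0,0]],"jaw":[0,0,0,0,0]}' 40
python3 -m jog '{"travel":[[21.3,25.4,-3],[21.3,25.4,-3],[21.3,25.4,-3],[21.3,25.4,-3],[21.3,25.4,-3]],"dr":[[0,0,0],[0,0,0],[0,0,0],[0,0,0],[0,0,0]],"jaw":[0,0,0,0,0]}'
python3 -m jog '{"travel":[[21.3,25.4,-3],[21.3,25.4,-3],[21.3,25.4,-3],[21.3,25.4,-3],[21.3,25.4,-3]],"dr":[[0,0,0],[0,0,0],[0,0,0],[0,0,0],[0,0,0]],"jaw":[0,0,0,0,0]}'
python3 -m jog '{"travel":[[0,0,0],[0,0,0],[0,0,0]],"dr":[[0,0,0],[0,0,0],[0,0,0]],"jaw":[0,0,0]}'
python3 - <<'E'
from h import *
import cv2
print(get_state()["eef_pos"],get_state()["qpos"])
im=read_camera("wrist");cv2.imwrite("pics/w1.png",im[:,:,::-1])
E
```

```text
time: 0.52
eef_pos: [0.2766, -0.5247, 0.2155]
tcp_rot: [0.992, 0.126, -0.0, -0.001]
contact_force: [-0.1, -0.1, 0.5]
opening: 1.0
time: 0.93
eef_pos: [0.3831, -0.3977, 0.2007]
tcp_rot: [0.992, 0.126, -0.0, -0.0]
contact_force: [-0.1, -1.2, -0.3]
opening: 0.998
time: 1.35
eef_pos: [0.4896, -0.2707, 0.1858]
tcp_rot: [0.992, 0.127, -0.0, -0.0]
contact_force: [0.0, -0.2, 0.5]
opening: 0.999
time: 1.6
eef_pos: [0.4887, -0.2724, 0.186]
tcp_rot: [0.992, 0.127, -0.0, -0.0]
contact_force: [-0.0, 0.3, 0.0]
opening: 0.997
[ 0.48869876 -0.2723781   0.18599041] [-6.89592888e-01  7.56604476e-02  1.90445063e+00 -5.22905129e-04
  1.16215670e+00  6.27013662e-01]
```

View pics/w1.png

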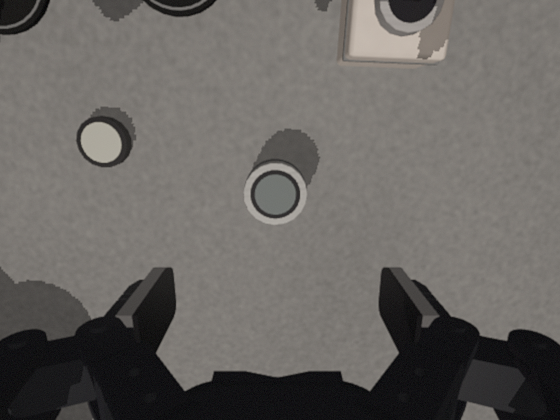

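The wrist picture shows the lens top centred at (275,194), the filter at (101,142), and clear space around both. I'll compute their positions.

Run:
```python
from h import *
print(ray("wrist",275,193.5,.034),ray("wrist",101.5,141.5,.012))
```

```text
[ 0.48839592 -0.27075325  0.034     ] [ 0.4906859  -0.10812812  0.012     ]
```

```bash
python3 -m jog '{"travel":[[-0.5,1,-40],[0,0,-40],[0,0,-40],[0,0,-30],[0,0,-15]],"dr":[[0,0,0],[0,0,0],[0,0,0],[0,0,0],[0,0,0]],"jaw":[0,0,0,0,0]}' 40
python3 -m jog '{"travel":[[0,0,-10],[0,0,-8],[0,0,-3],[0,0,0],[0,0,0]],"dr":[[0,0,0],[0,0,0],[0,0,0],[0,0,0],[0,0,0]],"jaw":[0,0,0,0,0]}'
```

```text
time: 2.07
eef_pos: [0.485, -0.2707, 0.0167]
tcp_rot: [0.992, 0.125, -0.003, -0.003]
contact_force: [-1.1, 0.5, -0.2]
opening: 0.997
time: 2.48
eef_pos: [0.4893, -0.2723, 0.0016]
tcp_rot: [0.992, 0.126, 0.001, 0.001]
contact_force: [0.6, 0.1, 0.9]
opening: 0.999
```

```bash
python3 -m jog '{"travel":[[0,0,-1],[0,0,0],[0,0,0],[0,0,0],[0,0,0]],"dr":[[0,0,0],[0,0,0],[0,0,0],[0,0,0],[0,0,0]],"jaw":[40,70,100,130,160]}' 40
python3 -m jog '{"travel":[[0,0,0],[0,0,0],[0,0,0],[0,0,0],[0,0,0]],"dr":[[0,0,0],[0,0,0],[0,0,0],[0,0,0],[0,0,0]],"jaw":[255,255,255,255,255]}'
```

```text
time: 2.9
eef_pos: [0.4893, -0.2718, 0.0005]
tcp_rot: [0.992, 0.127, 0.001, 0.001]
contact_force: [-0.2, 0.5, 4.6]
opening: 0.642
time: 3.32
eef_pos: [0.4893, -0.2718, 0.0005]
tcp_rot: [0.992, 0.127, 0.001, 0.001]
contact_force: [-0.4, 1.0, 5.4]
opening: 0.646
```

```bash
python3 -m jog '{"travel":[[0,0,10],[0,0,20],[0,0,30],[0,0,0],[0,0,0]],"dr":[[0,0,0],[0,0,0],[0,0,0],[0,0,0],[0,0,0]],"jaw":[255,255,255,255,255]}' 40
python3 -m jog '{"travel":[[6,20,0],[8.5,29,0],[8.5,29,0],[8.5,29,0],[8.5,29,0]],"dr":[[0,0,0],[0,0,0],[0,0,0],[0,0,0],[0,0,0]],"jaw":[255,255,255,255,255]}' 
python3 -m jog '{"travel":[[8.5,29,0],[8.5,29,0],[8.5,29,0],[8.5,29,0],[8.5,29,0]],"dr":[[0,0,0],[0,0,0],[0,0,0],[0,0,0],[0,0,0]],"jaw":[255,255,255,255,255]}' 
python3 -m jog '{"travel":[[8.5,29,0],[8.5,29,0],[8.5,29,0],[8,27,0],[4,10,0]],"dr":[[0,0,0],[0,0,0],[0,0,0],[0,0,0],[0,0,0]],"jaw":[255,255,255,255,255]}' 
python3 -m jog '{"travel":[[0,0,0],[0,0,0],[0,0,0]],"dr":[[0,0,0],[0,0,0],[0,0,0]],"jaw":[255,255,255]}'
python3 - <<'E'
from h import *
import cv2
im=read_camera("wrist");cv2.imwrite("pics/w2.png",im[:,:,::-1])
E
```

```text
time: 3.73
eef_pos: [0.4895, -0.2721, 0.0612]
tcp_rot: [0.992, 0.127, 0.001, 0.001]
contact_force: [1.0, 1.1, -1.4]
opening: 0.641
time: 4.15
eef_pos: [0.5271, -0.1334, 0.0573]
tcp_rot: [0.992, 0.126, -0.002, -0.001]
contact_force: [-0.0, 0.1, -1.0]
opening: 0.644
time: 4.57
eef_pos: [0.5695, 0.0114, 0.0572]
tcp_rot: [0.992, 0.127, -0.002, -0.001]
contact_force: [0.2, -0.5, -1.4]
opening: 0.644
time: 4.98
eef_pos: [0.6073, 0.1369, 0.0572]
tcp_rot: [0.992, 0.128, -0.002, -0.001]
contact_force: [0.7, -0.4, -1.7]
opening: 0.645
time: 5.23
eef_pos: [0.6075, 0.1325, 0.0582]
tcp_rot: [0.992, 0.126, -0.001, 0.0]
contact_force: [1.2, -0.2, -1.6]
opening: 0.642
```

View pics/w2.png

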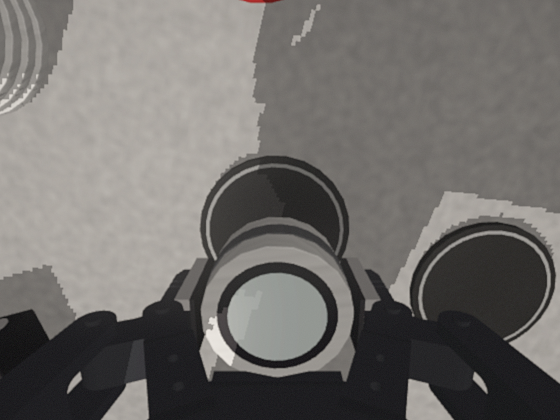

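The lens is held upright, with its top centred at (277,314) and the rest's ring ahead and below it.

Run:
```python
from h import *
print(ray("wrist",277.5,314,.0917),get_state()["eef_pos"])
print([ray("wrist",u,v,.006) for u,v in [(206,222),(344,222),(275,163)]])
print(ray("wrist",483,269,.006))
```

```text
[0.60807137 0.1323821  0.0917    ] [0.60772985 0.13224157 0.05854695]
[array([0.60388818, 0.17518885, 0.006     ]), array([0.62441813, 0.09568745, 0.006     ]), array([0.64823782, 0.14416259, 0.006     ])]
[0.61667146 0.00302778 0.006     ]
```

```bash
python3 -m jog '{"travel":[[0,0.5,-15],[0,0.5,-15],[0,0,-9],[0,0,-5],[0,0,-2]],"dr":[[0,0,0],[0,0,0],[0,0,0],[0,0,0],[0,0,0]],"jaw":[255,255,255,255,255]}' 
python3 -m jog '{"travel":[[0,0,-2],[0,0,-1],[0,0,-1],[0,0,0]],"dr":[[0,0,0],[0,0,0],[0,0,0],[0,0,0]],"jaw":[255,255,255,255]}'
```

```text
time: 5.7
eef_pos: [0.6076, 0.1337, 0.0121]
tcp_rot: [0.992, 0.126, -0.001, -0.0]
contact_force: [0.5, -1.1, -0.6]
opening: 0.64
time: 6.03
eef_pos: [0.6089, 0.1347, 0.0098]
tcp_rot: [0.992, 0.127, 0.0, 0.0]
contact_force: [0.6, 0.4, -1.6]
opening: 0.647
```

```bash
python3 -m jog '{"travel":[[0,0,-1],[0,0,-1],[0,0,0]],"dr":[[0,0,0],[0,0,0],[0,0,0]],"jaw":[255,255,255]}' 
python3 -m jog '{"travel":[[0,0,-1],[0,0,0]],"dr":[[0,0,0],[0,0,0]],"jaw":[255,255]}'
```

```text
time: 6.28
eef_pos: [0.6085, 0.1347, 0.0073]
tcp_rot: [0.992, 0.127, -0.0, -0.0]
contact_force: [0.4, -0.0, -1.9]
opening: 0.647
time: 6.45
eef_pos: [0.6087, 0.1347, 0.0066]
tcp_rot: [0.992, 0.127, 0.0, 0.0]
contact_force: [0.3, -0.4, -0.6]
opening: 0.646
```

```bash
python3 -m jog '{"travel":[[0,0,-1],[0,0,0],[0,0,0],[0,0,0],[0,0,0]],"dr":[[0,0,0],[0,0,0],[0,0,0],[0,0,0],[0,0,0]],"jaw":[255,80,60,30,0]}' 
python3 -m jog '{"travel":[[0,0,0],[0,0,0],[0,0,20],[0,0,40],[0,0,40]],"dr":[[0,0,0],[0,0,0],[0,0,0],[0,0,0],[0,0,0]],"jaw":[0,0,0,0,0]}' 
python3 -m jog '{"travel":[[-27,-11.5,40],[-27,-11.5,10],[-27,-11.5,0],[-27,-11.5,0],[-28,-12,0]],"dr":[[0,0,0],[0,0,0],[0,0,0],[0,0,0],[0,0,0]],"jaw":[0,0,0,0,0]}' 
python3 -m jog '{"travel":[[0,0,0],[0,0,0],[0,0,0]],"dr":[[0,0,0],[0,0,0],[0,0,0]],"jaw":[0,0,0]}'
python3 - <<'E'
from h import *
import cv2
print(get_state()["eef_pos"])
im=read_camera("wrist");cv2.imwrite("pics/w3.png",im[:,:,::-1])
E
```

```text
time: 6.87
eef_pos: [0.6086, 0.1346, 0.0053]
tcp_rot: [0.992, 0.127, 0.0, -0.0]
contact_force: [-0.6, 0.8, 0.2]
opening: 0.987
time: 7.28
eef_pos: [0.6066, 0.1345, 0.104]
tcp_rot: [0.992, 0.127, -0.003, -0.0]
contact_force: [1.4, -0.9, 0.2]
opening: 1.0
time: 7.7
eef_pos: [0.4759, 0.0781, 0.1494]
tcp_rot: [0.992, 0.127, 0.001, 0.0]
contact_force: [-0.7, 0.1, -0.3]
opening: 1.003
time: 7.95
eef_pos: [0.4777, 0.0785, 0.1496]
tcp_rot: [0.992, 0.126, 0.001, 0.0]
contact_force: [0.1, -0.6, 0.5]
opening: 1.001
[0.47770054 0.078474   0.14959422]
```

View pics/w3.png

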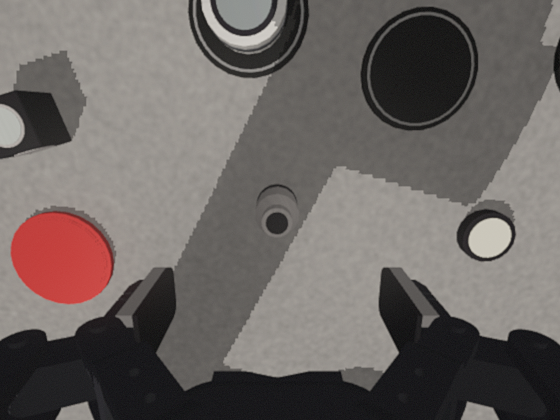

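The lens stands on the left rest. The objective nose is at (277,223) and the filter at (490,238).

Run:
```python
from h import *
print(ray("wrist",277,223,.06),ray("wrist",245,5,.04),ray("wrist",419,68,.006),ray("wrist",490,238,.012),get_state()["eef_pos"])
```

```text
[0.47251009 0.07740879 0.06      ] [0.60514589 0.13327609 0.04      ] [ 0.60454604 -0.00150846  0.006     ] [ 0.49018014 -0.10844182  0.012     ] [0.47810271 0.07856909 0.14965094]
```

```bash
python3 -m jog '{"travel":[[-3,-1,-20],[-2.5,-0.5,-35],[0,0,-35],[0,0,-25],[0,0,-15]],"dr":[[0,0,0],[0,0,0],[0,0,0],[0,0,0],[0,0,0]],"jaw":[0,0,0,0,0]}' 
python3 -m jog '{"travel":[[0,0,-8],[0,0,-3],[0,0,0],[0,0,0]],"dr":[[0,0,0],[0,0,0],[0,0,0],[0,0,0]],"jaw":[0,0,0,0]}'
```

```text
time: 8.42
eef_pos: [0.4705, 0.0774, 0.0157]
tcp_rot: [0.992, 0.127, -0.002, -0.0]
contact_force: [-0.7, -0.4, -0.3]
opening: 0.997
time: 8.75
eef_pos: [0.4728, 0.0771, 0.0089]
tcp_rot: [0.992, 0.127, 0.001, 0.0]
contact_force: [0.2, -1.0, -0.3]
opening: 1.001
```

```bash
python3 -m jog '{"travel":[[0,0,0],[0,0,0],[0,0,0],[0,0,0],[0,0,0]],"dr":[[0,0,0],[0,0,0],[0,0,0],[0,0,0],[0,0,0]],"jaw":[50,90,120,140,155]}' 40
python3 -m jog '{"travel":[[0,0,0],[0,0,0],[0,0,0],[0,0,0],[0,0,0]],"dr":[[0,0,0],[0,0,0],[0,0,0],[0,0,0],[0,0,0]],"jaw":[175,190,210,255,255]}'
python3 -m jog '{"travel":[[0,0,10],[0,0,20],[0,0,20],[0,0,0],[0,0,0]],"dr":[[0,0,0],[0,0,0],[0,0,0],[0,0,0],[0,0,0]],"jaw":[255,255,255,255,255]}'
```

```text
time: 9.17
eef_pos: [0.4716, 0.077, 0.0085]
tcp_rot: [0.992, 0.127, 0.0, 0.0]
contact_force: [-0.8, -0.5, 3.1]
opening: 0.396
time: 9.58
eef_pos: [0.4718, 0.077, 0.0086]
tcp_rot: [0.992, 0.127, 0.0, 0.0]
contact_force: [-1.5, 0.0, 5.6]
opening: 0.386
time: 10.0
eef_pos: [0.472, 0.0769, 0.0587]
tcp_rot: [0.992, 0.127, 0.001, 0.0]
contact_force: [-0.4, 0.2, -1.6]
opening: 0.386
```

```bash
python3 -m jog '{"travel":[[14,-9,5],[26,-16,0],[26,-16,0],[26,-16,0],[23,-14.5,0]],"dr":[[0,0,0],[0,0,0],[0,0,0],[0,0,0],[0,0,0]],"jaw":[255,255,255,255,255]}' 
python3 -m jog '{"travel":[[16,-10,0],[0,0,0],[0,0,0],[0,0,0]],"dr":[[0,0,0],[0,0,0],[0,0,0],[0,0,0]],"jaw":[255,255,255,255]}'
python3 - <<'E'
from h import *
import cv2
im=read_camera("wrist");cv2.imwrite("pics/w4.png",im[:,:,::-1])
E
```

```text
time: 10.42
eef_pos: [0.5864, 0.0047, 0.0607]
tcp_rot: [0.992, 0.126, -0.001, -0.0]
contact_force: [0.4, 0.5, -1.1]
opening: 0.387
time: 10.75
eef_pos: [0.6004, -0.004, 0.0609]
tcp_rot: [0.992, 0.127, -0.002, -0.001]
contact_force: [0.9, -0.6, -0.5]
opening: 0.386
```

View pics/w4.png

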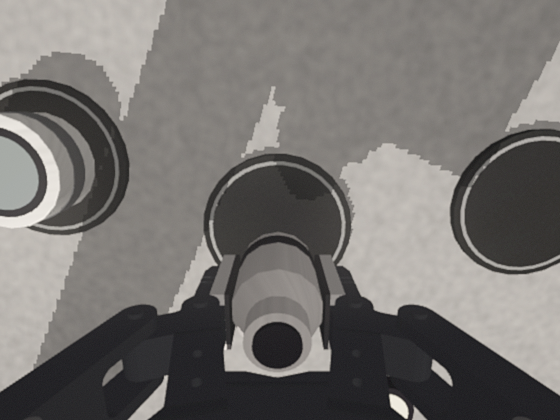

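The objective is held upright with its nose at (277,346). The rest's ring has its top edge at (278,161).

```bash
python3 - <<'E'
from h import *
R=Ro.from_quat(get_state()["tcp_rot"]).as_matrix()
print(ray("wrist",278,161,.006)-.041*R[:,0], ray("wrist",277,345,.112),get_state()["eef_pos"])
E
python3 -m jog '{"travel":[[1,-0.5,-15],[1,0,-13],[0,0,-8],[0,0,-5],[0,0,-1]],"dr":[[0,0,0],[0,0,0],[0,0,0],[0,0,0],[0,0,0]],"jaw":[255,255,255,255,255]}' 
python3 -m jog '{"travel":[[0,0,-1],[0,0,-1],[0,0,0],[0,0,0]],"dr":[[0,0,0],[0,0,0],[0,0,0],[0,0,0]],"jaw":[255,255,255,255]}'
```

```text
[ 0.60225534 -0.00350145  0.00613596] [ 0.60118087 -0.00344805  0.112     ] [ 0.60039504 -0.00379076  0.06121692]
time: 11.22
eef_pos: [0.6027, -0.0045, 0.0191]
tcp_rot: [0.992, 0.127, -0.002, -0.001]
contact_force: [-0.9, -0.6, -1.7]
opening: 0.392
time: 11.55
eef_pos: [0.6048, -0.0051, 0.0195]
tcp_rot: [0.992, 0.127, 0.001, 0.0]
contact_force: [-1.2, 0.5, -1.5]
opening: 0.387
```

```bash
python3 -m jog '{"travel":[[-1,0,-1],[0,0,-1],[0,0,-1],[0,0,0],[0,0,0]],"dr":[[0,0,0],[0,0,0],[0,0,0],[0,0,0],[0,0,0]],"jaw":[255,255,255,255,255]}' 
python3 -m jog '{"travel":[[0,0,-1],[0,0,0],[0,0,0]],"dr":[[0,0,0],[0,0,0],[0,0,0]],"jaw":[255,255,255]}' 
python3 -m jog '{"travel":[[0,0,-1],[0,0,0],[0,0,0]],"dr":[[0,0,0],[0,0,0],[0,0,0]],"jaw":[255,255,255]}'
```

```text
time: 11.97
eef_pos: [0.6032, -0.005, 0.0158]
tcp_rot: [0.992, 0.127, -0.0, -0.0]
contact_force: [-0.9, 0.3, -1.7]
opening: 0.386
time: 12.22
eef_pos: [0.6033, -0.005, 0.0148]
tcp_rot: [0.992, 0.127, -0.0, -0.0]
contact_force: [-0.3, -0.7, -0.3]
opening: 0.385
time: 12.47
eef_pos: [0.6034, -0.005, 0.0147]
tcp_rot: [0.992, 0.127, -0.0, 0.0]
contact_force: [-2.4, 1.3, 4.2]
opening: 0.384
```

```bash
python3 -m jog '{"travel":[[0,0,0],[0,0,0],[0,0,0],[0,0,0],[0,0,0]],"dr":[[0,0,0],[0,0,0],[0,0,0],[0,0,0],[0,0,0]],"jaw":[150,130,100,60,0]}' 
python3 -m jog '{"travel":[[0,0,0],[0,0,15],[0,0,40],[0,0,40],[0,0,40]],"dr":[[0,0,0],[0,0,0],[0,0,0],[0,0,0],[0,0,0]],"jaw":[0,0,0,0,0]}' 
python3 -m jog '{"travel":[[-11.5,28.6,0],[-11.5,28.6,0],[-11.5,28.6,0],[-11.5,28.6,0],[-11.5,28.6,0]],"dr":[[0,0,2.9],[0,0,2.9],[0,0,2.9],[0,0,2.9],[0,0,2.9]],"jaw":[0,0,0,0,0]}' 
python3 -m jog '{"travel":[[-11.5,28.6,0],[-11.5,28.6,0],[-11.5,28.6,0],[-11.5,28.6,0],[-11.5,28.6,0]],"dr":[[0,0,0],[0,0,0],[0,0,0],[0,0,0],[0,0,0]],"jaw":[0,0,0,0,0]}' 
python3 -m jog '{"travel":[[0,0,0],[0,0,0],[0,0,0]],"dr":[[0,0,0],[0,0,0],[0,0,0]],"jaw":[0,0,0]}'
python3 - <<'E'
from h import *
import cv2
print(get_state()["eef_pos"])
im=read_camera("wrist");cv2.imwrite("pics/w5.png",cv2.resize(im[:,:,::-1],None,fx=1.4,fy=1.4))
E
```

```text
time: 12.88
eef_pos: [0.6034, -0.005, 0.0138]
tcp_rot: [0.992, 0.127, 0.0, 0.0]
contact_force: [-0.0, 0.6, -0.4]
opening: 0.868
time: 13.3
eef_pos: [0.6026, -0.0049, 0.1496]
tcp_rot: [0.992, 0.127, -0.001, -0.0]
contact_force: [2.0, 0.2, 0.2]
opening: 0.998
time: 13.72
eef_pos: [0.5451, 0.1391, 0.1491]
tcp_rot: [0.968, 0.252, 0.0, 0.0]
contact_force: [0.3, 0.1, -0.1]
opening: 1.002
time: 14.13
eef_pos: [0.4875, 0.2823, 0.149]
tcp_rot: [0.968, 0.251, 0.0, -0.0]
contact_force: [0.3, 0.1, 0.4]
opening: 0.999
time: 14.38
eef_pos: [0.4884, 0.2808, 0.1489]
tcp_rot: [0.968, 0.251, 0.0, 0.0]
contact_force: [0.7, 0.1, 1.0]
opening: 1.001
[0.48840104 0.28080606 0.14887835]
```

View pics/w5.png

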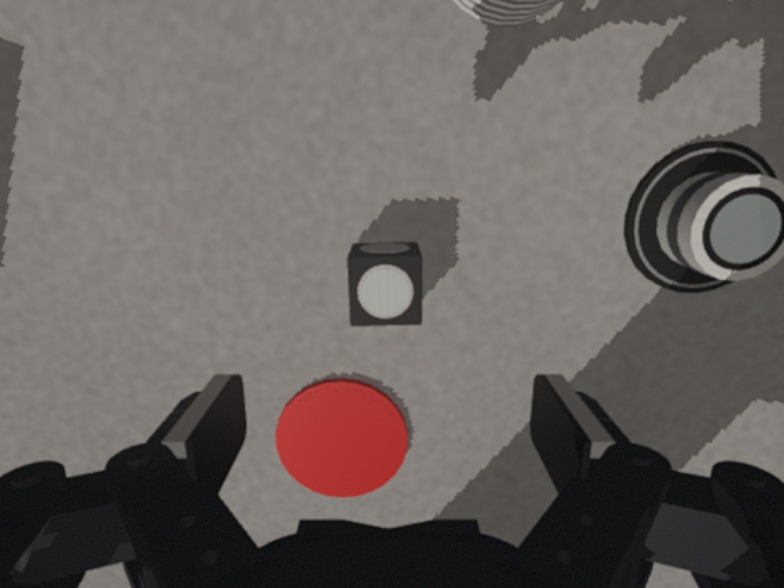

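The cube is square to the jaws, with its top centre at (385.5,291) in the 1.4x picture, windows facing away from the fingers.

```bash
python3 - <<'E'
from h import *
print(ray("wrist",385.5/1.4,290.5/1.4,.04),get_state()["eef_pos"])
E
python3 -m jog '{"travel":[[0,0,-30],[0,0,-40],[0,0,-35],[0,0,-22],[0,0,-10]],"dr":[[0,0,0],[0,0,0],[0,0,0],[0,0,0],[0,0,0]],"jaw":[0,0,0,0,0]}' 
python3 -m jog '{"travel":[[0,0,-5],[0,0,-3],[0,0,0],[0,0,0]],"dr":[[0,0,0],[0,0,0],[0,0,0],[0,0,0]],"jaw":[0,0,0,0]}'
```

```text
[0.48808795 0.28169403 0.04      ] [0.48863595 0.28035252 0.14884622]
time: 14.85
eef_pos: [0.4861, 0.2786, 0.0078]
tcp_rot: [0.968, 0.25, -0.004, 0.0]
contact_force: [-0.8, -1.0, 0.0]
opening: 1.0
time: 15.18
eef_pos: [0.4899, 0.2813, 0.0057]
tcp_rot: [0.968, 0.251, 0.002, -0.0]
contact_force: [-1.1, 0.3, -0.1]
opening: 0.999
```

```bash
python3 -m jog '{"travel":[[-1,0,-2],[0,0,0],[0,0,0],[0,0,0],[0,0,0]],"dr":[[0,0,0],[0,0,0],[0,0,0],[0,0,0],[0,0,0]],"jaw":[50,80,100,115,130]}' 40
python3 -m jog '{"travel":[[0,0,0],[0,0,0],[0,0,0],[0,0,0],[0,0,0]],"dr":[[0,0,0],[0,0,0],[0,0,0],[0,0,0],[0,0,0]],"jaw":[150,175,210,255,255]}'
python3 -m jog '{"travel":[[0,0,10],[0,0,30],[0,0,40],[0,0,40],[0,0,0]],"dr":[[0,0,0],[0,0,0],[0,0,0],[0,0,0],[0,0,0]],"jaw":[255,255,255,255,255]}'
```

```text
time: 15.6
eef_pos: [0.4874, 0.2812, 0.0022]
tcp_rot: [0.968, 0.251, 0.0, -0.0]
contact_force: [-0.7, 1.1, 0.6]
opening: 0.49
time: 16.02
eef_pos: [0.4877, 0.2812, 0.0023]
tcp_rot: [0.968, 0.251, 0.0, -0.0]
contact_force: [-0.7, 0.5, 3.4]
opening: 0.466
time: 16.43
eef_pos: [0.4923, 0.2828, 0.1313]
tcp_rot: [0.968, 0.251, 0.008, -0.001]
contact_force: [1.8, 0.5, 0.4]
opening: 0.462
```

```bash
python3 -m jog '{"travel":[[6.5,-16,0],[12.7,-33,0],[12.7,-33,0],[12.7,-33,0],[12.7,-33,0]],"dr":[[0,0,0],[0,0,0],[0,0,0],[0,0,0],[0,0,0]],"jaw":[255,255,255,255,255]}' 
python3 -m jog '{"travel":[[12.7,-33,0],[12.7,-33,0],[12.7,-33,0],[12.7,-33,0],[12.7,-33,0]],"dr":[[0,0,0],[0,0,0],[0,0,0],[0,0,0],[0,0,0]],"jaw":[255,255,255,255,255]}' 
python3 -m jog '{"travel":[[12.7,-33,0],[12.7,-33,0],[12.7,-33,0],[6.3,-14,0],[0,0,-20]],"dr":[[0,0,0],[0,0,0],[0,0,0],[0,0,0],[0,0,0]],"jaw":[255,255,255,255,255]}' 
python3 -m jog '{"travel":[[0,0,-25],[0,0,-15],[0,0,0],[0,0,0]],"dr":[[0,0,0],[0,0,0],[0,0,0],[0,0,0]],"jaw":[255,255,255,255]}'
python3 - <<'E'
from h import *
import cv2
print(get_state()["eef_pos"])
im=read_camera("wrist");cv2.imwrite("pics/w6.png",im[:,:,::-1])
E
```

```text
time: 16.85
eef_pos: [0.5443, 0.1316, 0.1217]
tcp_rot: [0.968, 0.251, -0.0, -0.0]
contact_force: [1.4, 0.5, -0.5]
opening: 0.469
time: 17.27
eef_pos: [0.6079, -0.0337, 0.1215]
tcp_rot: [0.968, 0.251, -0.0, -0.0]
contact_force: [0.4, 0.8, -0.8]
opening: 0.464
time: 17.68
eef_pos: [0.6563, -0.15, 0.1066]
tcp_rot: [0.969, 0.249, 0.004, 0.003]
contact_force: [1.0, -0.1, 0.5]
opening: 0.462
time: 18.02
eef_pos: [0.6512, -0.144, 0.0603]
tcp_rot: [0.968, 0.251, -0.002, -0.001]
contact_force: [-0.2, -0.7, -0.9]
opening: 0.467
[ 0.65123776 -0.14398794  0.06026509]
```

View pics/w6.png

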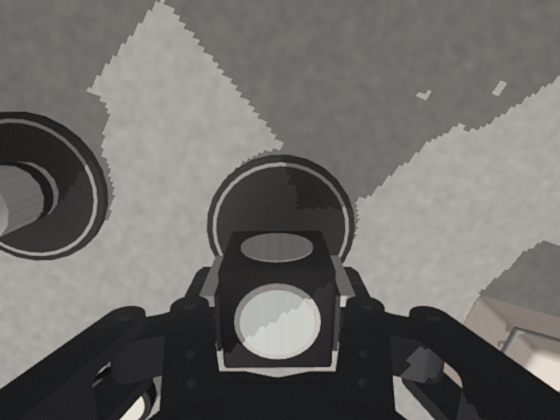

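The cube is held level, with its top window at (277,321). The ring's top edge is at (281,163).

```bash
python3 - <<'E'
from h import *
R=Ro.from_quat(get_state()["tcp_rot"]).as_matrix()
print(ray("wrist",281,163,.006)-.041*R[:,0], ray("wrist",277,321,.098),get_state()["eef_pos"])
E
python3 -m jog '{"travel":[[0.5,-0.5,-15],[0.5,-0.5,-15],[0,0,-11],[0,0,-5],[0,0,-2]],"dr":[[0,0,0],[0,0,0],[0,0,0],[0,0,0],[0,0,0]],"jaw":[255,255,255,255,255]}' 
python3 -m jog '{"travel":[[0,0,-1],[0,0,-1],[0,0,0],[0,0,0]],"dr":[[0,0,0],[0,0,0],[0,0,0],[0,0,0]],"jaw":[255,255,255,255]}'
```

```text
[ 0.65424567 -0.14590571  0.00600995] [ 0.65186451 -0.14469603  0.098     ] [ 0.6525051  -0.14447138  0.06208803]
time: 18.48
eef_pos: [0.6521, -0.1454, 0.0114]
tcp_rot: [0.968, 0.251, -0.002, -0.001]
contact_force: [0.1, -0.6, -0.9]
opening: 0.462
time: 18.82
eef_pos: [0.654, -0.1462, 0.0126]
tcp_rot: [0.968, 0.251, 0.0, 0.0]
contact_force: [-0.6, -0.2, -1.2]
opening: 0.463
```

```bash
python3 -m jog '{"travel":[[0,0,-1],[0,0,-1],[0,0,-1],[0,0,0],[0,0,0]],"dr":[[0,0,0],[0,0,0],[0,0,0],[0,0,0],[0,0,0]],"jaw":[255,255,255,255,255]}' 
python3 -m jog '{"travel":[[0,0,-1],[0,0,0],[0,0,0]],"dr":[[0,0,0],[0,0,0],[0,0,0]],"jaw":[255,255,255]}' 
python3 -m jog '{"travel":[[0,0,-1],[0,0,0],[0,0,0]],"dr":[[0,0,0],[0,0,0],[0,0,0]],"jaw":[255,255,255]}'
```

```text
time: 19.23
eef_pos: [0.6534, -0.146, 0.0088]
tcp_rot: [0.968, 0.251, -0.0, -0.0]
contact_force: [-0.1, -0.2, -0.3]
opening: 0.467
time: 19.48
eef_pos: [0.6538, -0.1461, 0.0084]
tcp_rot: [0.968, 0.251, 0.0, 0.0]
contact_force: [-1.2, 0.2, 0.8]
opening: 0.46
time: 19.73
eef_pos: [0.6538, -0.1461, 0.0084]
tcp_rot: [0.968, 0.251, -0.0, 0.0]
contact_force: [-2.3, 1.5, 6.9]
opening: 0.462
```

```bash
python3 -m jog '{"travel":[[0,0,0],[0,0,0],[0,0,0],[0,0,0],[0,0,0]],"dr":[[0,0,0],[0,0,0],[0,0,0],[0,0,0],[0,0,0]],"jaw":[130,115,95,60,0]}' 
python3 -m jog '{"travel":[[0,0,0],[0,0,15],[0,0,40],[0,0,40],[0,0,25]],"dr":[[0,0,0],[0,0,0],[0,0,0],[0,0,0],[0,0,0]],"jaw":[0,0,0,0,0]}' 
python3 -m jog '{"travel":[[-32,7.5,0],[-33,7.5,0],[-33,7.5,0],[-33,7.5,0],[-32,7.5,0]],"dr":[[0,0,-2.9],[0,0,-2.9],[0,0,-2.9],[0,0,-2.9],[0,0,-2.9]],"jaw":[0,0,0,0,0]}' 
python3 -m jog '{"travel":[[0,0,0],[0,0,0],[0,0,0]],"dr":[[0,0,0],[0,0,0],[0,0,0]],"jaw":[0,0,0]}'
python3 - <<'E'
from h import *
import cv2
print(get_state()["eef_pos"])
im=read_camera("wrist");cv2.imwrite("pics/w7.png",im[:,:,::-1])
im=read_camera("scene");cv2.imwrite("pics/s7.png",cv2.resize(im[100:300,150:430,::-1],None,fx=2.8,fy=2.8))
E
```

```text
time: 20.15
eef_pos: [0.6534, -0.146, 0.0066]
tcp_rot: [0.968, 0.251, -0.0, -0.0]
contact_force: [0.3, 0.1, -0.3]
opening: 0.885
time: 20.57
eef_pos: [0.6553, -0.1466, 0.1326]
tcp_rot: [0.968, 0.251, 0.002, 0.002]
contact_force: [1.4, -0.7, 0.4]
opening: 0.999
time: 20.98
eef_pos: [0.4892, -0.1081, 0.1279]
tcp_rot: [0.992, 0.125, 0.001, 0.0]
contact_force: [0.3, 0.6, 0.7]
opening: 0.998
time: 21.23
eef_pos: [0.4916, -0.109, 0.1285]
tcp_rot: [0.992, 0.127, 0.001, 0.001]
contact_force: [0.0, 0.4, -0.9]
opening: 1.0
[ 0.49160896 -0.10898854  0.12848669]
```

View pics/w7.png

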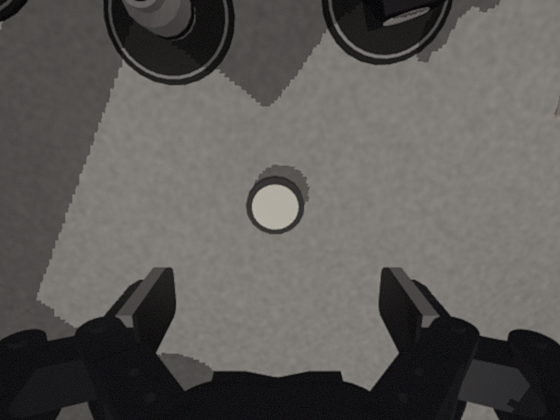

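View pics/s7.png

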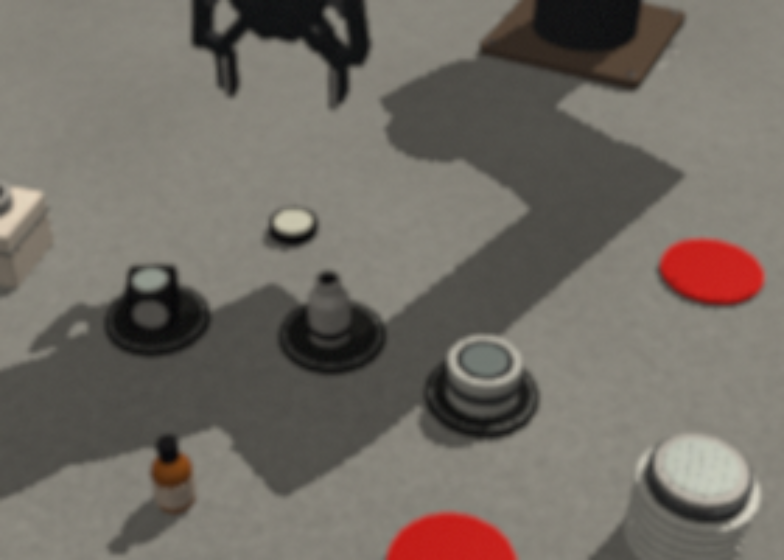

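All three stand upright and centred on their rests, and the oil bottle is untouched. The filter's white face is at (275,205) in the wrist picture.

```bash
python3 - <<'E'
from h import *
print(ray("wrist",275,205.5,.012),get_state()["eef_pos"],"lens",ray("scene",150+485/2.8,100+359/2.8,.04),"lens exp",proj("scene",[.6085,.134,.04]))
E
python3 -m jog '{"travel":[[-1,0.5,-30],[0,0,-40],[0,0,-30],[0,0,-15],[0,0,-5]],"dr":[[0,0,0],[0,0,0],[0,0,0],[0,0,0],[0,0,0]],"jaw":[0,0,0,0,0]}' 
python3 -m jog '{"travel":[[0,0,-5],[0,0,-3],[0,0,-1],[0,0,0],[0,0,0]],"dr":[[0,0,0],[0,0,0],[0,0,0],[0,0,0],[0,0,0]],"jaw":[0,60,60,60,60]}'
```

```text
[ 0.49169101 -0.10762498  0.012     ] [ 0.49225875 -0.1092192   0.12830898] lens [0.60748621 0.13473884 0.04      ] lens exp [322.70692065 228.39100364]
time: 21.75
eef_pos: [0.4883, -0.1075, 0.0037]
tcp_rot: [0.992, 0.127, -0.003, -0.002]
contact_force: [-0.9, 1.0, 0.1]
opening: 0.998
time: 22.17
eef_pos: [0.4905, -0.1084, -0.0009]
tcp_rot: [0.992, 0.127, 0.001, 0.001]
contact_force: [-1.3, -0.9, 0.5]
opening: 0.763
```

```bash
python3 -m jog '{"travel":[[0,0,0],[0,0,0],[0,0,0],[0,0,0],[0,0,0]],"dr":[[0,0,0],[0,0,0],[0,0,0],[0,0,0],[0,0,0]],"jaw":[80,95,105,115,130]}' 25
python3 -m jog '{"travel":[[0,0,0],[0,0,0],[0,0,0],[0,0,0],[0,0,0]],"dr":[[0,0,0],[0,0,0],[0,0,0],[0,0,0],[0,0,0]],"jaw":[150,180,210,255,255]}'
python3 -m jog '{"travel":[[0,0,5],[0,0,15],[0,0,35],[0,0,35],[0,0,0]],"dr":[[0,0,0],[0,0,0],[0,0,0],[0,0,0],[0,0,0]],"jaw":[255,255,255,255,255]}'
```

```text
time: 22.58
eef_pos: [0.4898, -0.1081, -0.0016]
tcp_rot: [0.992, 0.127, 0.0, 0.0]
contact_force: [-0.8, 0.4, 2.7]
opening: 0.523
time: 23.0
eef_pos: [0.4898, -0.1081, -0.0016]
tcp_rot: [0.992, 0.127, 0.0, 0.0]
contact_force: [-0.7, 0.8, 5.4]
opening: 0.526
time: 23.42
eef_pos: [0.494, -0.1099, 0.0948]
tcp_rot: [0.992, 0.127, 0.006, 0.003]
contact_force: [1.6, -0.4, 0.0]
opening: 0.527
```

```bash
python3 -m jog '{"travel":[[7,15,0],[14,29,0],[14,29,0],[14,29,0],[14,29,0]],"dr":[[0,0,0],[0,0,0],[0,0,0],[0,0,0],[0,0,0]],"jaw":[255,255,255,255,255]}' 
python3 -m jog '{"travel":[[14,29,0],[14,29,0],[14,29,0],[8,16,0],[5,8,0]],"dr":[[0,0,0],[0,0,0],[0,0,0],[0,0,0],[0,0,0]],"jaw":[255,255,255,255,255]}' 
python3 -m jog '{"travel":[[0,0,0],[0,0,0],[0,0,0]],"dr":[[0,0,0],[0,0,0],[0,0,0]],"jaw":[255,255,255]}'
python3 - <<'E'
from h import *
import cv2
im=read_camera("wrist");cv2.imwrite("pics/w8.png",im[:,:,::-1])
E
```

```text
time: 23.83
eef_pos: [0.5526, 0.0243, 0.0873]
tcp_rot: [0.992, 0.126, -0.0, -0.0]
contact_force: [-0.8, -0.5, 0.4]
opening: 0.522
time: 24.25
eef_pos: [0.6078, 0.1363, 0.0871]
tcp_rot: [0.992, 0.128, -0.0, -0.0]
contact_force: [-0.6, -0.3, -1.5]
opening: 0.523
time: 24.5
eef_pos: [0.6068, 0.1329, 0.0874]
tcp_rot: [0.992, 0.126, -0.001, 0.0]
contact_force: [0.7, -0.3, 0.2]
opening: 0.523
```

View pics/w8.png

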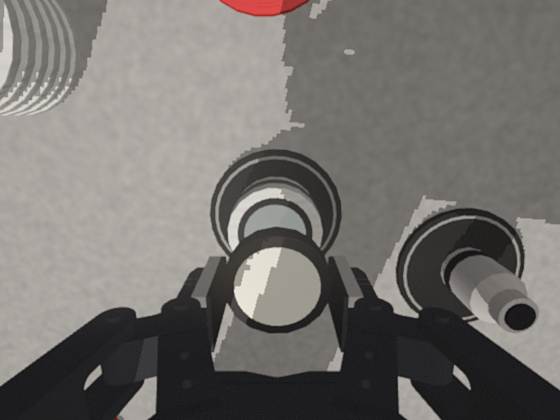

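The filter is held flat at (277,285). The lens's top rim spans columns 228–323 below it, with its upper edge at about row 188.

```bash
python3 - <<'E'
from h import *
R=Ro.from_quat(get_state()["tcp_rot"]).as_matrix()
print(ray("wrist",275.5,188,.04)-.028*R[:,0],ray("wrist",275.5,230,.04), ray("wrist",277,283,.1005),get_state()["eef_pos"])
E
python3 -m jog '{"travel":[[0.5,0.5,-15],[0.5,0.5,-13],[0,0,-8],[0,0,-5],[0,0,-2]],"dr":[[0,0,0],[0,0,0],[0,0,0],[0,0,0],[0,0,0]],"jaw":[255,255,255,255,255]}' 
python3 -m jog '{"travel":[[0,0,-1],[0,0,-1],[0,0,0],[0,0,0]],"dr":[[0,0,0],[0,0,0],[0,0,0],[0,0,0]],"jaw":[255,255,255,255]}'
```

```text
[0.60746945 0.13407968 0.0400312 ] [0.61029144 0.13483974 0.04      ] [0.60875164 0.13349608 0.1005    ] [0.60689373 0.13276232 0.0875078 ]
time: 24.97
eef_pos: [0.6074, 0.1345, 0.0432]
tcp_rot: [0.992, 0.126, -0.001, -0.0]
contact_force: [-1.6, -0.9, -0.7]
opening: 0.524
time: 25.3
eef_pos: [0.6089, 0.1351, 0.0435]
tcp_rot: [0.992, 0.127, 0.001, 0.0]
contact_force: [-0.4, 0.7, -0.6]
opening: 0.526
```

```bash
python3 -m jog '{"travel":[[0,0,-1],[0,0,-1],[0,0,-1],[0,0,0],[0,0,0]],"dr":[[0,0,0],[0,0,0],[0,0,0],[0,0,0],[0,0,0]],"jaw":[255,255,255,255,255]}' 
python3 -m jog '{"travel":[[0,0,-1],[0,0,0],[0,0,0]],"dr":[[0,0,0],[0,0,0],[0,0,0]],"jaw":[255,255,255]}' 
python3 -m jog '{"travel":[[0,0,-1],[0,0,0],[0,0,0]],"dr":[[0,0,0],[0,0,0],[0,0,0]],"jaw":[255,255,255]}'
```

```text
time: 25.72
eef_pos: [0.6084, 0.135, 0.0398]
tcp_rot: [0.992, 0.127, -0.0, -0.0]
contact_force: [0.3, 0.1, -0.7]
opening: 0.524
time: 25.97
eef_pos: [0.6085, 0.135, 0.0388]
tcp_rot: [0.992, 0.127, -0.0, 0.0]
contact_force: [0.2, 0.6, -0.3]
opening: 0.524
time: 26.22
eef_pos: [0.6087, 0.135, 0.0385]
tcp_rot: [0.992, 0.127, 0.0, 0.0]
contact_force: [-2.0, 0.3, 3.8]
opening: 0.524
```

```bash
python3 -m jog '{"travel":[[0,0,0],[0,0,0],[0,0,0],[0,0,0],[0,0,0]],"dr":[[0,0,0],[0,0,0],[0,0,0],[0,0,0],[0,0,0]],"jaw":[115,105,90,60,30]}' 
python3 -m jog '{"travel":[[0,0,0],[0,0,15],[0,0,35],[0,0,35],[0,0,30]],"dr":[[0,0,0],[0,0,0],[0,0,0],[0,0,0],[0,0,0]],"jaw":[0,0,0,0,0]}' 
python3 -m jog '{"travel":[[-25,0,0],[-25,0,0],[-25,0,0],[-20,0,0],[-10,0,0]],"dr":[[0,0,0],[0,0,0],[0,0,0],[0,0,0],[0,0,0]],"jaw":[0,0,0,0,0]}' 
python3 -m jog '{"travel":[[0,0,0],[0,0,0],[0,0,0]],"dr":[[0,0,0],[0,0,0],[0,0,0]],"jaw":[0,0,0]}'
python3 - <<'E'
from h import *
import cv2,numpy as np
a=read_camera("scene")[120:320,170:370,::-1];b=read_camera("wrist")[:300,100:500,::-1]
k=lambda i,h:cv2.resize(i,None,fx=h/i.shape[0],fy=h/i.shape[0])
t=read_camera("top")[90:230,170:400,::-1]
cv2.imwrite("pics/s9.png",np.hstack([k(a,380),k(b,300) if 0 else cv2.resize(b,(410,380))]))
cv2.imwrite("pics/t9.png",k(t,480))
E
```

```text
time: 26.63
eef_pos: [0.6084, 0.135, 0.0377]
tcp_rot: [0.992, 0.127, -0.0, -0.0]
contact_force: [-0.3, -0.6, 0.6]
opening: 0.871
time: 27.05
eef_pos: [0.6087, 0.135, 0.1547]
tcp_rot: [0.992, 0.127, 0.0, 0.0]
contact_force: [0.8, -0.7, 0.5]
opening: 1.004
time: 27.47
eef_pos: [0.5012, 0.1351, 0.1525]
tcp_rot: [0.992, 0.127, -0.001, -0.0]
contact_force: [0.7, -0.8, 0.8]
opening: 0.998
time: 27.72
eef_pos: [0.5048, 0.1349, 0.1534]
tcp_rot: [0.992, 0.126, 0.001, 0.0]
contact_force: [0.3, 0.2, 0.2]
opening: 1.0
```

View pics/s9.png

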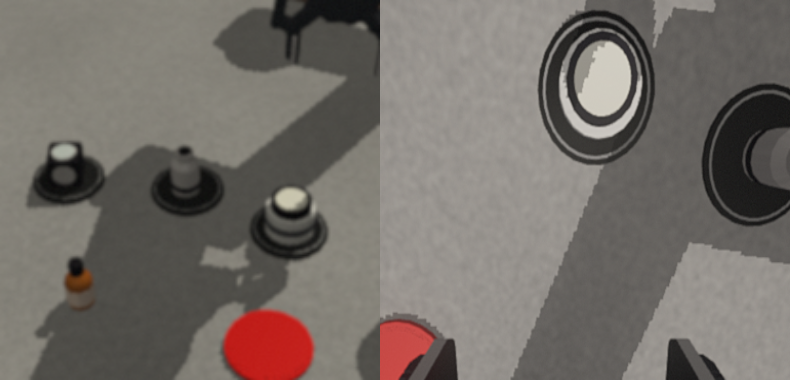

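View pics/t9.png

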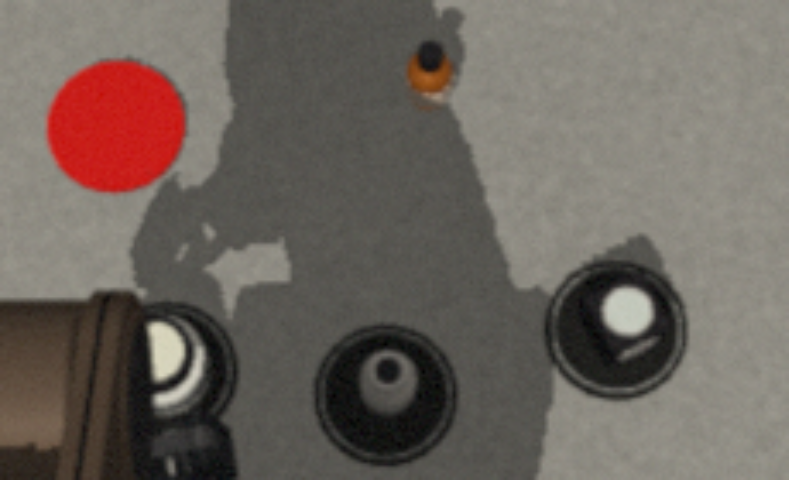

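The filter lies flat on the lens, and the lens, objective and cube stand on their rests with the bottle in place. I'll do a numeric check before handing in.

Run:
```python
from h import *
w=lambda x,y,z:ray("wrist",100+(x-380)*400/410,y*300/380,z)[:2].round(4)
print("filter",w(603,79,.052),"rest",w(597,88,.006),"lens bottom rim+28mm",w(599,138,.04)+.028*np.array([.968,.251]))
t=lambda x,y,z:ray("top",170+x/3.43,90+y/3.43,z)[:2].round(4)
print("obj",t(387,371,.066),"mid",t(386,394,.006),"cube",t(628,311,.046),"right",t(617,329,.006),"oil",t(430,52,.062))
sign_off()
```

```text
filter [0.6088 0.1348] rest [0.6094 0.1344] lens bottom rim+28mm [0.607504 0.135028]
obj [ 0.6027 -0.0059] mid [ 0.6018 -0.0053] cube [ 0.6537 -0.1477] right [ 0.6528 -0.1468] oil [ 0.8056 -0.0189]
the job is handed in; nothing more can be done
```

The job is done and handed in at about 28 s of the 102 s allowed; no verdict was reported. The lamp stood at +y, so the collector lens went on the left rest, the objective upright on the middle rest and the filter cube on the right rest. The diffuser filter then went on top of the lens.

My last camera measurements before handing in, good to about 2 mm, showed:
- **Parts on rests:** all three were within about 2 mm of the middle of their rests.
- **Filter on lens:** the two centres were within about 1.5 mm, with the filter lying flat.
- **Oil bottle:** it read about 3 mm from my first reading, which is within the rough pixel reading, and it looks untouched.
- **Robot:** it was clear of everything, with the gripper open. Wrist force stayed under about 8 N in every reading.

No check failed or disagreed. In the final top view the arm hid part of the lens, so I checked the lens and filter with the wrist camera instead.

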